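# Level a bench stage with a bar level

## Robot

A 7-joint arm with a two-finger parallel gripper is mounted at the origin on a cart in front of the work surface, level with it; the furniture and walls round the work are solid. World frame = base frame: x ahead of the robot, y to its left, z up, the work surface at z = 0. Lengths are in m, angles in rad, forces in N, time in s.
With the tool pointing down it reaches from about 0.425 to 0.925 m from the base axis. Payload 6.8 kg.
Tool frame: the origin (TCP) lies between the finger pads; the fingertips stand 11 mm ahead of it and the grasp point (between the pads) lies 8 mm behind it; z points along the fingers, y is the line along which they close (so a half turn about z gives the same grasp; the last joint's range is limited). The gripper opens to 85 mm and grips with 20 to 120 N. Pads are 22 mm wide; open, the fingers measure 114 mm over their backs; the gripper's body (76 mm by 85 mm) begins 54 mm behind the grasp point. The pads swing forward as they close: fully open they stand 13 mm farther back than shut.
Start: joints at [-0.108, 0.477, 0.022, 1.555, -0.011, 1.109, -0.083], TCP at [0.675, 0, 0.242] pointing down, gripper open.
Joint ranges: [-2.96, 2.96], [-0.34, 2.1], [-1.41, 1.46], [0.24, 2.44], [-1.37, 4.51], [0.17, 1.92], [-2.96, 2.96]. Speed limits (rad/s): [2.39, 2.39, 3.14, 3.14, 3.14, 3.14, 3.14].

## Interface

Orientations are given as a rotation vector (axis times angle).
In Python, from bench import r gives the robot as it stands.
- The arm moves only by the tool send_rows, never from a script. Its argument "deltas" is a list of rows, each an object of numbers: "dx", "dy", "dz": the shift along the world's x, y, z in mm; "rx", "ry", "rz": the turn, a rotation vector about the world's x, y, z in degrees. A call has 1 to 5 rows; each row is the pose to reach, as a shift and turn from the pose commanded when the call began; what a row does not reach only later rows make up. A row lasts 1/12 s, in which the tool goes at most 41.7 mm and 7.16 degrees, less where a joint would pass 70% of its speed; a pose out of reach is approached as far as the arm can. A call with a gripper value outside its range is refused whole. "jaw" is the finger opening in mm, from 0 to 85.4, set as the call begins (left out, the last holds). The fingers move at their own pace and stop on an object; "newtons" is the grip in N (left out, the last holds). Time passes only in rows, so rows that repeat a pose let the fingers close. It gives the time, the measured TCP pose, the force, the opening and the grip force at its end, in the units of the state.
- r.get_obs(): the state, without advancing time (a new reading comes with each control period).
- r.grab_frame(name): name is "scene" or "side" or "wrist"; returns a dict with "frame" (384x512x3 uint8, blue, green, red), "z_map" (384x512 float32, m along the optical axis (not along the pixel's ray), 0 where there is no reading), "vertical_fov" (degrees; the focal length in pixels is half the picture's height over the tangent of half this angle, whatever the lens; pixels are square), "cx", "cy" (the principal point, pixels), "xyz" and "orientation" of the camera in the world. Camera axes: x right, y down, z forward; pixel columns grow to the right and rows downward; lengths in m; the calibration is good to about 2 mm. A picture is of the moment at which its call begins.
- r.hand_in(): hands the job in; it is judged then, once.
The state is a dict: "clock": time; "joints": joint angles; "qvel": joint speeds; "tau": joint torques, N m; "tcp_pos": TCP position; "orientation": TCP orientation; "contact_force": force on the tool from outside, world axes, zero at the start; "moment": the same for the moment, N m; "grip_width": finger opening in m; "gripper_force": force on a finger pad.
Only numpy, scipy, OpenCV 4.12 (cv2) and the standard library are available. Lean on these libraries where they do the work, as an engineer would, in place of code of your own. Each camera call takes 0.05 s, during which the arm holds its last target. There are 200 camera calls.

## Task

Level the breadboard stage. Lay the bar level on the middle of its plate along the plate's long sides and turn the front foot screw until the bubble stands centred between the two black rings with nothing touching the level; then lay the level across the plate (a quarter turn) and centre the bubble again with the rear foot screw. Leave the level lying across the level plate, and do not disturb the flask, jar, tube and marker round about.

Things in the scene. Friction and masses are not known exactly. Their poses are not given: they have to be found in the camera images.
- stage: Levelling stage fixed on the bench: bare aluminium plate with small dark holes on three rubber-padded feet. Origin on the bench under the plate's centre; x along its long sides (240 mm), away from the robot; y along its short sides (180 mm), to the left. In mm: fixed steel foot at x 85, y -70 (tip 6 above the plate); front screw at x -85, y -70; rear screw at x 85, y 70; no foot at the fourth corner.
- plate_mid (a point): The centre of the plate's top face, about 47 mm above the bench. x along its long sides, y along its short sides, z square to the plate. At the start the plate slopes by 5 to 14 mrad in each of the two directions.
- screw_front: Foot screw, grey bar head 60 mm long (x), 14 thick (y), 30 high (z up), clear above the plate; origin at the bar's centre, 100 mm above the bench. 8 mm per turn; clockwise from above raises the plate there (the head keeps its height). Acts only on the slope along the long sides, 170 mm from the fixed foot. Needs up to 1.6 rad, so perhaps a second grip. Stays where left; 0.06 N m.
- screw_rear: The same kind of foot screw, same head, thread and sense. It acts on the slope along the plate's short sides alone; its distance from the fixed foot is 140 mm. It needs up to about 1.5 rad.
- level: Loose bar level, 0.3 to 0.5 kg: an aluminium bar 130 mm long (x), 24 mm wide (y), 26 mm high (z), lying on the bench upright on its foot, beside the stage on the right. Origin at the centre of its underside. A green vial with a white bubble and two black rings 22 mm apart lies along x in a window in the top.
- bubble (a joint): Place of the white bubble along the level's x axis, in m: 0 is the middle of the vial. The bubble runs to the higher end: 1 mm for each mrad of slope, positive when the level's +x end is higher. It settles in about a second and stops at 25 mm. Centred between the rings means within 3 mm of the middle.
- flask_f: Bystander: conical glass flask, 68 mm wide, 129 mm high, left of the stage. Origin under its centre.
- powder_jar: Bystander: jar with white cap, 60 mm wide, 85 mm high, to the right. Origin under its centre.
- tube_50: Bystander: centrifuge tube with a cap, 120 mm long, 34 mm thick, lying to the left. Origin under its middle.
- marker: Bystander: marker pen, 128 mm long, lying to the right. Origin under its middle.
Mind the look-alikes: they are no part of the job. There is more than one size of the level; the one meant has the size given above.

How it is judged:
By the outcome, as a careful person would: the job done as asked, in the order asked, and still so for the second after the job is handed in, with the robot touching nothing.
It also fails if it takes over 72 s, if anything falls off the work surface, if the arm or the gripper's body presses on something with over 40 N, if the wrist force passes 120 N, or if a joint passes its speed limit or range.

## Working session

There is one attempt and no reset: what is moved stays moved. The work goes in short steps, Python scripts to look and compute and a tool call to move; the robot and the scene stay as the last step left them, time stands still between calls to the robot, and variables do not carry over. Pictures are saved under pics/ and viewed, at most 10 in all, crops included, and the job is handed in when it is done.

Besides the shell and the picture viewer there is one more tool, called after ">>>" as name([rows], argument=value, ...), one row to a line, values as JSON. send_rows: Moves the arm, as the interface text tells. Its arguments: {"type":"object","properties":{"deltas":{"type":"array","items":{"type":"object","properties":{"dx":{"type":"number"},"dy":{"type":"number"},"dz":{"type":"number"},"rx":{"type":"number"},"ry":{"type":"number"},"rz":{"type":"number"}}}},"jaw":{"type":"number"},"newtons":{"type":"number"}},"required":["deltas"]}

```bash
mkdir -p pics; ls
cat > h.py <<'E'
import numpy as np, cv2
from scipy.spatial.transform import Rotation as R
from bench import r
def grab(n):
    f=r.grab_frame(n); np.savez('/tmp/'+n+'.npz',**f); return f
def load(n): return dict(np.load('/tmp/'+n+'.npz'))
def foc(f): return f['frame'].shape[0]/2/np.tan(np.radians(float(f['vertical_fov']))/2)
def rot(f):
    o=np.array(f['orientation'],float)
    return R.from_rotvec(o).as_matrix() if o.size==3 else (R.from_quat(o).as_matrix() if o.size==4 else o)
def plane(f,u,v,z):
    F=foc(f); d=rot(f)@np.array([(u-float(f['cx']))/F,(v-float(f['cy']))/F,1.]); c=np.array(f['xyz'],float)
    return c+d*(z-c[2])/d[2]
def cloud(f):
    F=foc(f); v,u=np.mgrid[0:384,0:512]; z=f['z_map']
    p=np.stack([(u-float(f['cx']))/F*z,(v-float(f['cy']))/F*z,z],-1)
    return p@rot(f).T+np.array(f['xyz'],float)
E
python3 - <<'E'
from h import *
ims=[]
for n in ['scene','side','wrist']:
    f=grab(n); cv2.imwrite(f'pics/{n}0.png',cv2.resize(f['frame'],(800,600)))
    print(n,f['xyz'],f['orientation'],f['vertical_fov'],f['cx'],f['cy'])
print(r.get_obs())
E
```

```text
pics
scene [-0.14242017  1.24389843  0.90913961] [-0.62679838  2.47867803 -1.41264957] 44.8615544450437 259.04420334197374 191.80720373050593
side [ 0.04601962 -1.00695647  0.65585081] [-2.00089344  0.44352807 -0.27430809] 56.95675948662412 248.78991265323077 189.29346413753595
wrist [0.67482524 0.08438789 0.37340346] [ 2.80699899  0.00290474 -0.00305635] 68.6771910634093 258.73085347629484 194.90624065925945
{'clock': 0.15, 'joints': array([-0.10810072,  0.47763652,  0.02236715,  1.55621602, -0.01153911,
        1.10932587, -0.08311891]), 'qvel': array([-0.00119955, -0.00236206,  0.00031079, -0.00293427,  0.00080002,
       -0.00017963,  0.00066733]), 'tau': array([ 1.55385478e-03, -5.96924365e+01,  1.60940632e+00, -2.81490952e+01,
        1.26662746e-02,  6.56643446e-03,  5.58682734e-05]), 'tcp_pos': array([ 6.74549814e-01, -6.83534714e-06,  2.41535324e-01]), 'orientation': array([-2.22079197e+00, -2.22071211e+00,  1.70274600e-03]), 'contact_force': array([ 0.63490746,  0.04342812, -0.33603487]), 'moment': array([0.00143206, 0.0031773 , 0.00675645]), 'gripper_force': 0.0, 'grip_width': 0.08558291032449365}
```

View images.

View pics/scene0.png

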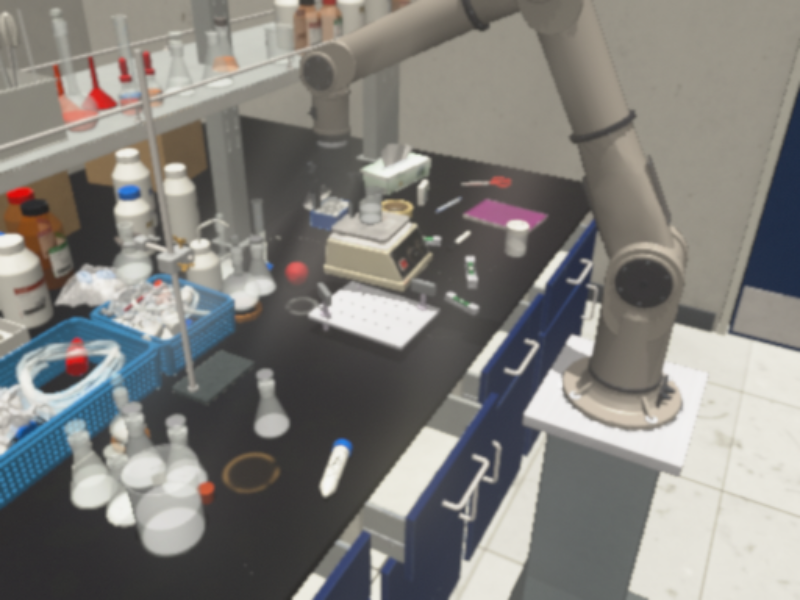

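View pics/side0.png

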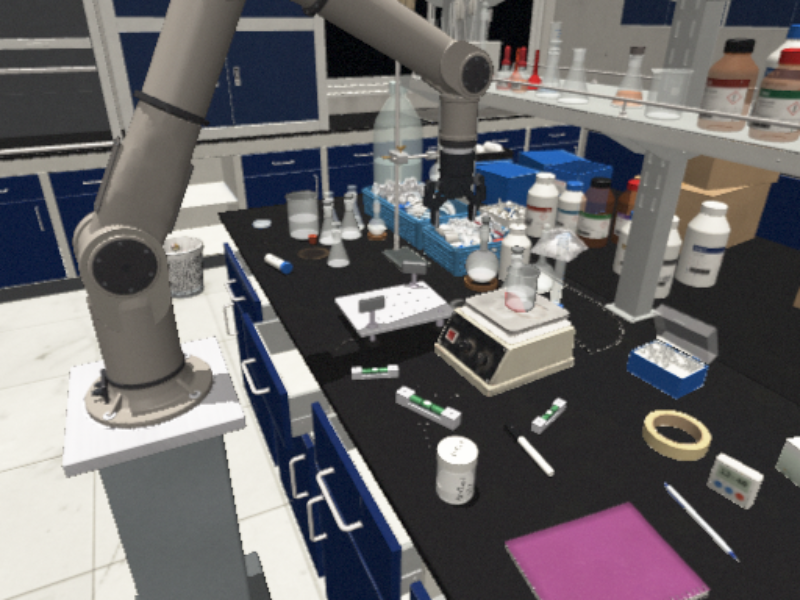

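View pics/wrist0.png

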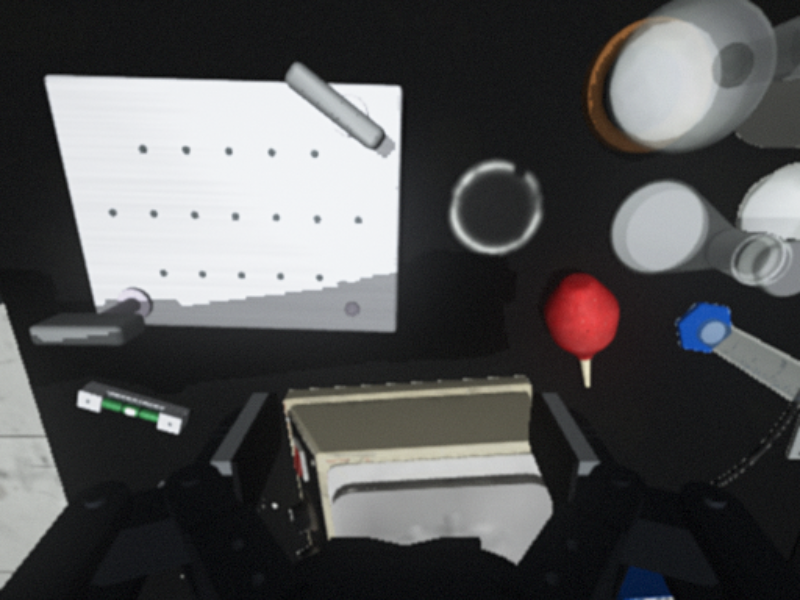

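Scene: plate is in the wrist view at (45–400, 75–330), front screw head at (80,330), rear at (335,105). In the side view there are three levels, at (375,372), (428,407) and (549,413). I'll measure them.

Run:
```python
from h import *
f=load('side'); b=f['frame']; P=cloud(f)
hsv=cv2.cvtColor(b,cv2.COLOR_BGR2HSV)
k=512/800
for (u,v) in [(375,372),(428,407),(549,413)]:
    u,v=int(u*k),int(v*k)
    s=np.s_[v-22:v+22,u-32:u+32]
    # bar: above-bench points by depth
    m=(P[s][...,2]>0.012)&(P[s][...,2]<0.06)&(f['z_map'][s]>0)
    n,l,st,c=cv2.connectedComponentsWithStats(m.astype(np.uint8))
    i=l[22,22]; i=i if i else 1+np.argmax(st[1:,4])
    p=P[s][l==i]; t=p[p[:,2]>np.percentile(p[:,2],60)]
    rc=cv2.minAreaRect((p[:,:2]*1000).astype(np.float32))
    print('level',u,v,'n',len(p),'rect mm',np.round(rc[0]),np.round(rc[1]),rc[2],'ztop',np.percentile(p[:,2],[50,90,98]))
cv2.imwrite('pics/side_crop.png',cv2.resize(b[220:285,210:380],None,fx=4.7,fy=4.7,interpolation=cv2.INTER_CUBIC))
w=load('wrist'); Q=cloud(w)
m=(Q[...,2]>0.03)&(Q[...,2]<0.06)&(w['z_map']>0)&(Q[...,1]>0.05)
n,l,st,c=cv2.connectedComponentsWithStats(m.astype(np.uint8)); i=1+np.argmax(st[1:,4]); q=Q[l==i]
rc=cv2.minAreaRect((q[:,:2]*1000).astype(np.float32)); print('plate',rc, st[i])
A=np.c_[q[:,:2],np.ones(len(q))]; 
print('planefit',np.linalg.lstsq(A,q[:,2],rcond=None)[0])
for nm,g,C in(('w',w,Q),('s',f,P)):
    m=(C[...,2]>0.104)&(C[...,2]<0.125)&(g['z_map']>0)&(C[...,1]>0.06)&(C[...,1]<.4)&(C[...,0]<.85)&(C[...,0]>.3)
    n,l,st,c=cv2.connectedComponentsWithStats(m.astype(np.uint8))
    for i in range(1,n):
        if st[i,4]>30:
            q=C[l==i]; print(nm,'head',cv2.minAreaRect((q[:,:2]*1000).astype(np.float32)),np.percentile(q[:,2],[50,95]),c[i],st[i,4])
# heights around
for nm,C,g in(('w',Q,w),('s',P,f)):
    ok=(g['z_map']>0)
    mm=ok&(C[...,0]>.5)&(C[...,0]<.9)&(C[...,1]>-.15)&(C[...,1]<.07)&(C[...,2]<.22)&(C[...,2]>.05)
    print(nm,'balance',C[mm].min(0),C[mm].max(0),np.percentile(C[mm][:,2],[50,90]))
```

```text
level 240 238 n 109 rect mm [ 415. -147.] [21. 92.] 71.54951477050781 ztop [0.0174553  0.02000652 0.02128194]
level 273 260 n 344 rect mm [ 454. -298.] [ 29. 130.] 25.942663192749023 ztop [0.02274358 0.02677238 0.02776972]
level 351 264 n 136 rect mm [ 645. -407.] [97. 18.] 21.90777587890625 ztop [0.01794279 0.0201864  0.02100881]
plate ((550.617919921875, 90.27000427246094), (82.43901824951172, 240.58547973632812), 89.17050170898438) [   28    48   229    82 16119]
planefit [0.0068709  0.01061834 0.04334149]
w head ((846.0816040039062, 130.1868896484375), (20.84510040283203, 7.675490379333496), 89.888427734375) [0.11519057 0.1239253 ] [468.55579399  39.35622318] 466
w head ((635.9356079101562, 108.13563537597656), (13.943692207336426, 60.135032653808594), 52.96030807495117) [0.11475893 0.11619781] [213.20211039  66.95941558] 1232
s head ((632.2037353515625, 104.18411254882812), (13.81959056854248, 58.3443717956543), 55.121116638183594) [0.11102725 0.11653328] [264.32142857 168.98214286] 56
w balance [ 0.55253718 -0.1499862   0.05000654] [0.89655832 0.06992209 0.1445683 ] [0.1036968  0.13043476]
s balance [ 0.53807793 -0.14998252  0.05004466] [0.89577717 0.05547911 0.14482365] [0.11092488 0.13801216]
```

View pics/side_crop.png

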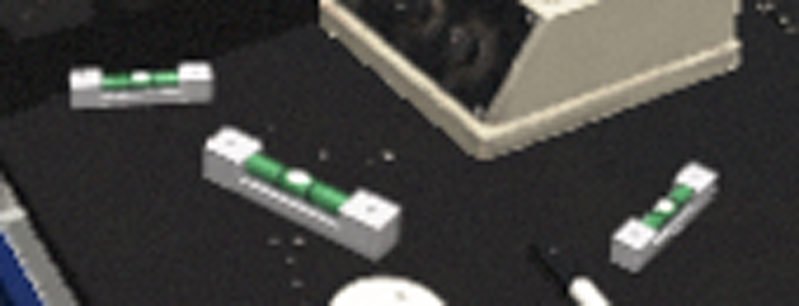

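The crop shows three levels. The middle one at side px (273,260) measures 130×29×26 mm, so it is the one meant. The other two are about 95 mm long and 20 mm high. Next I'll get exact poses.

Run:
```python
from h import *
f=load('side'); P=cloud(f); b=f['frame']
sub=np.s_[235:285,240:305]
m=(P[...,2]>0.012)&(P[...,2]<0.045)&(f['z_map']>0); mm=np.zeros_like(m); mm[sub]=m[sub]
n,l,st,c=cv2.connectedComponentsWithStats(mm.astype(np.uint8)); i=1+np.argmax(st[1:,4])
top=(l==i)&(P[...,2]>0.0235)
q=P[top]; print('top face',top.sum(),cv2.minAreaRect((q[:,:2]*1000).astype(np.float32)),q[:,2].mean())
# green centroid rays at z=.024
hsv=cv2.cvtColor(b,cv2.COLOR_BGR2HSV); g=(hsv[...,0]>40)&(hsv[...,0]<90)&(hsv[...,1]>80)&(l==i)
ys,xs=np.nonzero(g); pts=np.array([plane(f,u,v,.024)[:2] for u,v in zip(xs,ys)])*1000
print('green',cv2.minAreaRect(pts.astype(np.float32)),pts.mean(0))
# jar & things near level
ok=(f['z_map']>0)&(P[...,2]>.04)&(P[...,0]>.3)&(P[...,0]<.75)&(P[...,1]<-.1)&(P[...,1]>-.6)&(P[...,2]<.2)
n,l,st,c=cv2.connectedComponentsWithStats(ok.astype(np.uint8))
for i in range(1,n):
    if st[i,4]>40: q=P[l==i]; print('obj',c[i].round(),st[i,4],np.percentile(q,[2,98],axis=0).round(3).tolist())
w=load('wrist'); Q=cloud(w)
m=(Q[...,2]>0.036)&(Q[...,2]<0.058)&(w['z_map']>0)&(Q[...,1]>-.1)&(Q[...,0]<.72)&(w['frame'].min(-1)>60)
n,l,st,c=cv2.connectedComponentsWithStats(m.astype(np.uint8)); i=1+np.argmax(st[1:,4]); q=Q[l==i]
print('plate',cv2.minAreaRect((q[:,:2]*1000).astype(np.float32)),st[i],q[:,:2].min(0),q[:,:2].max(0))
A=np.c_[q[:,:2]-[.55,.04],np.ones(len(q))]; s=np.linalg.lstsq(A,q[:,2],rcond=None)[0]
for _ in range(3): e=np.abs(A@s-q[:,2]); k=e<.003; s=np.linalg.lstsq(A[k],q[k,2],rcond=None)[0]
print('fit',s,k.mean())
for nm,g,C in(('w',w,Q),('s',f,P)):
    m=(C[...,2]>0.098)&(C[...,2]<0.125)&(g['z_map']>0)&(C[...,1]>-.09)&(C[...,1]<.4)&(C[...,0]<.55)&(C[...,0]>.38)
    n,l,st,c=cv2.connectedComponentsWithStats(m.astype(np.uint8))
    for i in range(1,n):
        if st[i,4]>30: q=C[(l==i)]; t=q[q[:,2]>.110]; print(nm,'head',cv2.minAreaRect((t[:,:2]*1000).astype(np.float32)),np.percentile(q[:,2],[50,95]),c[i],st[i,4])
```

```text
top face 152 ((455.1104736328125, -297.020751953125), (27.675762176513672, 129.21493530273438), 26.368070602416992) 0.025746293413149168
green ((451.8153991699219, -298.452392578125), (15.145060539245605, 66.79971313476562), 27.00708770751953) [ 451.8029843  -299.42089249]
obj [334. 174.] 49 [[0.701, -0.216, 0.187], [0.735, -0.189, 0.2]]
obj [322. 212.] 3373 [[0.576, -0.31, 0.042], [0.742, -0.14, 0.188]]
obj [291. 295.] 717 [[0.374, -0.51, 0.042], [0.427, -0.457, 0.087]]
plate ((549.392578125, 40.825843811035156), (179.36068725585938, 240.1910400390625), 88.419921875) [   28    48   229   164 31657] [ 0.42874704 -0.05123295] [0.67110174 0.13285354]
fit [0.00625202 0.01126029 0.04747599] 0.9867327921154879
w head ((463.4761962890625, -26.51568603515625), (13.751439094543457, 59.28606414794922), 89.17704772949219) [0.1141075  0.11598565] [ 53.4137308  211.28906956] 1107
s head ((458.92303466796875, -30.40705108642578), (14.952960968017578, 54.94175338745117), 88.94833374023438) [0.10955019 0.11526238] [236.89215686 193.        ] 102
```

>>> send_rows([
  {"dx":-40,"rz":6},
  {"dx":-80,"rz":12},
  {"dx":-120,"rz":18},
  {"dx":-160,"rz":24},
  {"dx":-190,"dy":-10,"rz":26.4},
], jaw=55, newtons=40)

```text
$.deltas[0]: bad value
```

>>> send_rows([
  {"dx":-6,"dy":-40},
  {"dx":-12,"dy":-80},
  {"dx":-18,"dy":-120},
  {"dx":-24,"dy":-160},
  {"dx":-30,"dy":-200},
])

```text
$.deltas[0]: bad value
```

>>> send_rows([
  {"dy":-35,"dz":-20},
  {"dy":-70,"dz":-40},
  {"dx":-1,"dy":-88,"dz":-75},
  {"dx":-1,"dy":-88,"dz":-102},
  {"dx":-1,"dy":-88,"dz":-102},
])

```text
$.deltas[0]: bad value
```

Run:
```python
from h import *
w=grab('wrist'); o=r.get_obs(); print(o['clock'],o['tcp_pos'],o['orientation'],o['joints'].round(2))
Q=cloud(w); b=w['frame']
m=(Q[...,2]>0.018)&(Q[...,2]<0.034)&(w['z_map']>0)&(np.hypot(Q[...,0]-.454,Q[...,1]+.298)<.1)
n,l,st,c=cv2.connectedComponentsWithStats(m.astype(np.uint8)); i=1+np.argmax(st[1:,4]); q=Q[l==i]
print(cv2.minAreaRect((q[:,:2]*1000).astype(np.float32)),np.median(q[:,2]),st[i])
cv2.imwrite('pics/w1.png',b)
```

```text
0.2 [ 6.74673231e-01 -1.76612610e-05  2.41701622e-01] [-2.22093783e+00 -2.22092346e+00  1.31355982e-03] [-0.11  0.48  0.02  1.56 -0.01  1.11 -0.08]Traceback (most recent call last):
  File "<stdin>", line 5, in <module>
    return _wrapfunc(a, 'argmax', axis=axis, out=out, **kwds)
    return bound(*args, **kwds)
ValueError: attempt to get argmax of an empty sequence
```

All three calls were refused, probably because every field has to be given, so I'll resend with full rows.

>>> send_rows([
  {"dx":-40,"dy":0,"dz":0,"rx":0,"ry":0,"rz":6},
  {"dx":-80,"dy":0,"dz":0,"rx":0,"ry":0,"rz":12},
  {"dx":-120,"dy":0,"dz":0,"rx":0,"ry":0,"rz":18},
  {"dx":-160,"dy":0,"dz":0,"rx":0,"ry":0,"rz":24},
  {"dx":-190,"dy":-10,"dz":0,"rx":0,"ry":0,"rz":26.4},
], jaw=55, newtons=40)

```text
clock: 0.62
tcp_pos: [0.4817, -0.0084, 0.2418]
orientation: [-1.644, -2.675, 0.001]
contact_force: [0.1, -0.1, -0.2]
grip_width: 0.0551
gripper_force: 0.0
```

>>> send_rows([
  {"dx":-6,"dy":-40,"dz":0,"rx":0,"ry":0,"rz":0},
  {"dx":-12,"dy":-80,"dz":0,"rx":0,"ry":0,"rz":0},
  {"dx":-18,"dy":-120,"dz":0,"rx":0,"ry":0,"rz":0},
  {"dx":-24,"dy":-160,"dz":0,"rx":0,"ry":0,"rz":0},
  {"dx":-30,"dy":-200,"dz":0,"rx":0,"ry":0,"rz":0},
])

```text
clock: 1.03
tcp_pos: [0.4543, -0.2118, 0.2426]
orientation: [1.655, 2.67, 0.0]
contact_force: [0.9, 0.3, 1.7]
grip_width: 0.0551
gripper_force: 0.0
```

>>> send_rows([
  {"dx":0,"dy":-35,"dz":-20,"rx":0,"ry":0,"rz":0},
  {"dx":0,"dy":-70,"dz":-40,"rx":0,"ry":0,"rz":0},
  {"dx":0,"dy":-88,"dz":-75,"rx":0,"ry":0,"rz":0},
  {"dx":0,"dy":-88,"dz":-102,"rx":0,"ry":0,"rz":0},
  {"dx":0,"dy":-88,"dz":-102,"rx":0,"ry":0,"rz":0},
])

```text
clock: 1.45
tcp_pos: [0.4512, -0.2976, 0.1353]
orientation: [-1.654, -2.66, 0.002]
contact_force: [-0.6, 0.5, -0.7]
grip_width: 0.0551
gripper_force: 0.0
```

Run:
```python
from h import *
w=grab('wrist'); o=r.get_obs(); print(o['clock'],o['tcp_pos'],o['orientation'],o['joints'].round(2))
b=w['frame']; cv2.imwrite('pics/w1.png',b)
Q=cloud(w)
m=(Q[...,2]>0.018)&(Q[...,2]<0.034)&(w['z_map']>0)&(np.hypot(Q[...,0]-.454,Q[...,1]+.298)<.1)
n,l,st,c=cv2.connectedComponentsWithStats(m.astype(np.uint8))
i=1+np.argmax(st[1:,4]); q=Q[l==i]
print(cv2.minAreaRect((q[:,:2]*1000).astype(np.float32)),np.median(q[:,2]),st[i])
```

```text
1.5 [ 0.45292193 -0.29715828  0.13794381] [-1.65326912e+00 -2.66386321e+00  7.98386211e-04] [ 0.38  0.39  0.11  1.97 -0.06  0.79  0.98]
((456.3693542480469, -294.1827392578125), (23.734960556030273, 129.1405792236328), 26.664852142333984) 0.02552217423603509 [ 253  122   28  136 2687]
```

View pics/w1.png

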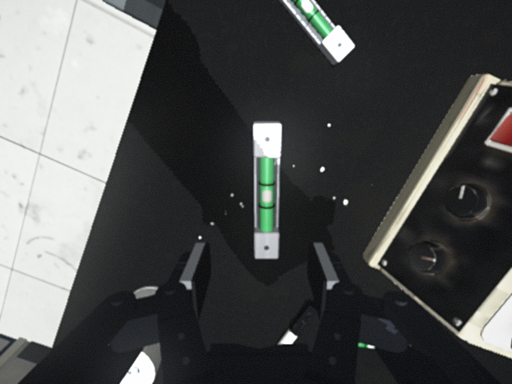

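The level lies upright in the wrist view from (266,122) to (266,258), with its bubble at (266,196). That agrees with the side view to about 3 mm. I'll lower and grip.

>>> send_rows([
  {"dx":2,"dy":3,"dz":-30,"rx":0,"ry":0,"rz":0},
  {"dx":2,"dy":3,"dz":-65,"rx":0,"ry":0,"rz":0},
  {"dx":2,"dy":3,"dz":-95,"rx":0,"ry":0,"rz":0},
  {"dx":2,"dy":3,"dz":-115,"rx":0,"ry":0,"rz":0},
  {"dx":2,"dy":3,"dz":-122,"rx":0,"ry":0,"rz":0},
])

```text
clock: 1.92
tcp_pos: [0.4571, -0.2934, 0.0174]
orientation: [-1.652, -2.67, -0.001]
contact_force: [-0.8, 0.8, -0.1]
grip_width: 0.0549
gripper_force: 0.0
```

>>> send_rows([
  {"dx":0,"dy":0,"dz":0,"rx":0,"ry":0,"rz":0},
  {"dx":0,"dy":0,"dz":0,"rx":0,"ry":0,"rz":0},
  {"dx":0,"dy":0,"dz":0,"rx":0,"ry":0,"rz":0},
  {"dx":0,"dy":0,"dz":0,"rx":0,"ry":0,"rz":0},
  {"dx":0,"dy":0,"dz":0,"rx":0,"ry":0,"rz":0},
], jaw=15, newtons=40)

```text
clock: 2.33
tcp_pos: [0.4586, -0.2956, 0.0205]
orientation: [1.653, 2.667, 0.001]
contact_force: [-1.3, 1.4, 7.5]
grip_width: 0.0227
gripper_force: 41.0
```

>>> send_rows([
  {"dx":0,"dy":0,"dz":0,"rx":0,"ry":0,"rz":0},
  {"dx":0,"dy":0,"dz":0,"rx":0,"ry":0,"rz":0},
  {"dx":0,"dy":0,"dz":0,"rx":0,"ry":0,"rz":0},
])

```text
clock: 2.58
tcp_pos: [0.4585, -0.2956, 0.0205]
orientation: [1.654, 2.667, 0.001]
contact_force: [-1.2, 1.5, 7.1]
grip_width: 0.0228
gripper_force: 41.0
```

Closing swung the tips onto the bench (7 N), so I'll regrip a little higher.

>>> send_rows([
  {"dx":0,"dy":0,"dz":0,"rx":0,"ry":0,"rz":0},
  {"dx":0,"dy":0,"dz":3,"rx":0,"ry":0,"rz":0},
  {"dx":0,"dy":0,"dz":8,"rx":0,"ry":0,"rz":0},
  {"dx":0,"dy":0,"dz":8,"rx":0,"ry":0,"rz":0},
], jaw=34)

```text
clock: 2.92
tcp_pos: [0.4576, -0.2954, 0.0276]
orientation: [1.655, 2.668, 0.0]
contact_force: [1.0, 0.2, -0.1]
grip_width: 0.0341
gripper_force: 0.0
```

>>> send_rows([
  {"dx":0,"dy":0,"dz":0,"rx":0,"ry":0,"rz":0},
  {"dx":0,"dy":0,"dz":0,"rx":0,"ry":0,"rz":0},
  {"dx":0,"dy":0,"dz":0,"rx":0,"ry":0,"rz":0},
  {"dx":0,"dy":0,"dz":0,"rx":0,"ry":0,"rz":0},
  {"dx":0,"dy":0,"dz":0,"rx":0,"ry":0,"rz":0},
], jaw=15, newtons=50)

```text
clock: 3.33
tcp_pos: [0.4576, -0.2952, 0.0272]
orientation: [1.655, 2.669, 0.001]
contact_force: [-2.4, 0.8, 9.0]
grip_width: 0.0225
gripper_force: 49.1
```

Run:
```python
from h import *
o=r.get_obs(); print(o['clock'],o['tcp_pos'],o['orientation'],o['contact_force'],o['joints'].round(2),o['grip_width'])
w=grab('wrist'); cv2.imwrite('pics/w2.png',w['frame'])
Q=cloud(w)
m=(Q[...,2]>0.015)&(Q[...,2]<0.034)&(w['z_map']>0)&(np.hypot(Q[...,0]-.456,Q[...,1]+.294)<.1)&(w['frame'].min(-1)>120)
q=Q[m];t=q[np.abs(q[:,2]-.026)<.004]
print(m.sum(),cv2.minAreaRect((t[:,:2]*1000).astype(np.float32)))
```

```text
3.3333 [ 0.45762948 -0.29519357  0.02718978] [1.65501432e+00 2.66895721e+00 5.41980542e-04] [-2.37218839  0.79353756  8.99636551] [ 0.4   0.57  0.08  2.02 -0.08  0.55  0.99] 0.022471574438077253
4518 ((456.6618347167969, -293.36712646484375), (23.7860050201416, 127.15518951416016), 26.562772750854492)
```

>>> send_rows([
  {"dx":0,"dy":0,"dz":20,"rx":0,"ry":0,"rz":0},
  {"dx":0,"dy":0,"dz":55,"rx":0,"ry":0,"rz":0},
  {"dx":0,"dy":0,"dz":95,"rx":0,"ry":0,"rz":0},
  {"dx":0,"dy":0,"dz":135,"rx":0,"ry":0,"rz":0},
  {"dx":0,"dy":10,"dz":170,"rx":0,"ry":0,"rz":0},
])

```text
clock: 3.8
tcp_pos: [0.4562, -0.2867, 0.1982]
orientation: [1.659, 2.667, -0.002]
contact_force: [1.3, 0.3, -2.6]
grip_width: 0.0224
gripper_force: 50.9
```

>>> send_rows([
  {"dx":0,"dy":35,"dz":5,"rx":0,"ry":0,"rz":6},
  {"dx":0,"dy":75,"dz":5,"rx":0,"ry":0,"rz":12},
  {"dx":0,"dy":115,"dz":5,"rx":0,"ry":0,"rz":18},
  {"dx":0,"dy":155,"dz":5,"rx":0,"ry":0,"rz":24},
  {"dx":0,"dy":190,"dz":5,"rx":0,"ry":0,"rz":30},
])

```text
clock: 4.22
tcp_pos: [0.4558, -0.0924, 0.2009]
orientation: [-0.899, -3.009, -0.0]
contact_force: [0.9, -0.1, -4.5]
grip_width: 0.0224
gripper_force: 50.8
```

>>> send_rows([
  {"dx":18,"dy":28,"dz":0,"rx":0,"ry":0,"rz":6.5},
  {"dx":40,"dy":60,"dz":0,"rx":0,"ry":0,"rz":13},
  {"dx":62,"dy":92,"dz":0,"rx":0,"ry":0,"rz":19.5},
  {"dx":82,"dy":122,"dz":0,"rx":0,"ry":0,"rz":26},
  {"dx":94,"dy":136,"dz":0,"rx":0,"ry":0,"rz":32.3},
])

```text
clock: 4.63
tcp_pos: [0.5521, 0.0464, 0.2009]
orientation: [0.019, 3.141, 0.004]
contact_force: [0.9, 0.6, -2.8]
grip_width: 0.0225
gripper_force: 50.8
```

>>> send_rows([
  {"dx":0,"dy":0,"dz":0,"rx":0,"ry":0,"rz":0},
  {"dx":0,"dy":0,"dz":0,"rx":0,"ry":0,"rz":0},
])

```text
clock: 4.8
tcp_pos: [0.5505, 0.0418, 0.2003]
orientation: [-0.034, -3.139, -0.0]
contact_force: [-0.9, -1.0, -4.6]
grip_width: 0.0225
gripper_force: 50.8
```

>>> send_rows([
  {"dx":1,"dy":-1,"dz":-30,"rx":0,"ry":0,"rz":0},
  {"dx":1,"dy":-1,"dz":-65,"rx":0,"ry":0,"rz":0},
  {"dx":1,"dy":-1,"dz":-95,"rx":0,"ry":0,"rz":0},
  {"dx":1,"dy":-1,"dz":-113,"rx":0,"ry":0,"rz":0},
  {"dx":1,"dy":-1,"dz":-120,"rx":0,"ry":0,"rz":0},
])

```text
clock: 5.22
tcp_pos: [0.5486, 0.0377, 0.0779]
orientation: [-0.041, -3.134, 0.003]
contact_force: [0.1, -0.4, -3.9]
grip_width: 0.0224
gripper_force: 50.8
```

>>> send_rows([
  {"dx":0,"dy":0,"dz":-2,"rx":0,"ry":0,"rz":0},
  {"dx":0,"dy":0,"dz":-4,"rx":0,"ry":0,"rz":0},
  {"dx":0,"dy":0,"dz":-5,"rx":0,"ry":0,"rz":0},
  {"dx":0,"dy":0,"dz":-5,"rx":0,"ry":0,"rz":0},
])

```text
clock: 5.55
tcp_pos: [0.5529, 0.0399, 0.0775]
orientation: [0.037, 3.139, 0.0]
contact_force: [0.1, -0.1, -3.2]
grip_width: 0.0225
gripper_force: 50.8
```

>>> send_rows([
  {"dx":0,"dy":0,"dz":-1,"rx":0,"ry":0,"rz":0},
  {"dx":0,"dy":0,"dz":-2,"rx":0,"ry":0,"rz":0},
  {"dx":0,"dy":0,"dz":-2,"rx":0,"ry":0,"rz":0},
])

```text
clock: 5.8
tcp_pos: [0.5524, 0.04, 0.0748]
orientation: [0.036, 3.14, 0.0]
contact_force: [0.3, -0.5, -1.5]
grip_width: 0.0224
gripper_force: 50.9
```

Contact is starting, so I'll release, lift and look.

>>> send_rows([
  {"dx":0,"dy":0,"dz":0,"rx":0,"ry":0,"rz":0},
  {"dx":0,"dy":0,"dz":0,"rx":0,"ry":0,"rz":0},
  {"dx":0,"dy":0,"dz":0,"rx":0,"ry":0,"rz":0},
], jaw=46)

```text
clock: 6.05
tcp_pos: [0.5525, 0.0402, 0.0748]
orientation: [0.036, 3.14, 0.0]
contact_force: [-0.1, 0.0, -0.5]
grip_width: 0.0458
gripper_force: 0.0
```

>>> send_rows([
  {"dx":0,"dy":0,"dz":20,"rx":0,"ry":0,"rz":0},
  {"dx":0,"dy":0,"dz":50,"rx":0,"ry":0,"rz":0},
  {"dx":-20,"dy":-15,"dz":80,"rx":0,"ry":0,"rz":0},
  {"dx":-50,"dy":-40,"dz":80,"rx":0,"ry":0,"rz":0},
  {"dx":-75,"dy":-60,"dz":80,"rx":0,"ry":0,"rz":0},
])

```text
clock: 6.47
tcp_pos: [0.4774, -0.0206, 0.1563]
orientation: [0.034, 3.137, -0.0]
contact_force: [-0.5, -1.1, -1.2]
grip_width: 0.046
gripper_force: 0.0
```

>>> send_rows([
  {"dx":-14,"dy":-7,"dz":0,"rx":0,"ry":0,"rz":0},
  {"dx":-14,"dy":-7,"dz":0,"rx":0,"ry":0,"rz":0},
  {"dx":-14,"dy":-7,"dz":0,"rx":0,"ry":0,"rz":0},
  {"dx":-14,"dy":-7,"dz":0,"rx":0,"ry":0,"rz":0},
  {"dx":-14,"dy":-7,"dz":0,"rx":0,"ry":0,"rz":0},
])

```text
clock: 6.88
tcp_pos: [0.4643, -0.0261, 0.1545]
orientation: [0.034, 3.14, 0.001]
contact_force: [-0.3, 0.4, 0.4]
grip_width: 0.0461
gripper_force: 0.0
```

Run:
```python
from h import *
o=r.get_obs(); print(o['clock'],o['tcp_pos'],o['orientation'],o['joints'].round(2))
s=grab('side'); w=grab('wrist')
cv2.imwrite('pics/sw.png',np.hstack([cv2.resize(w['frame'],(512,384)),cv2.resize(s['frame'][150:230,200:305],None,fx=384/80*.59,fy=384/80)[:, :288]]))
```

```text
6.8833 [ 0.46427566 -0.02608006  0.15454913] [3.36092650e-02 3.14022789e+00 8.78471415e-04] [ 0.12  0.26 -0.22  2.12  0.08  0.77  1.39]
```

View pics/sw.png

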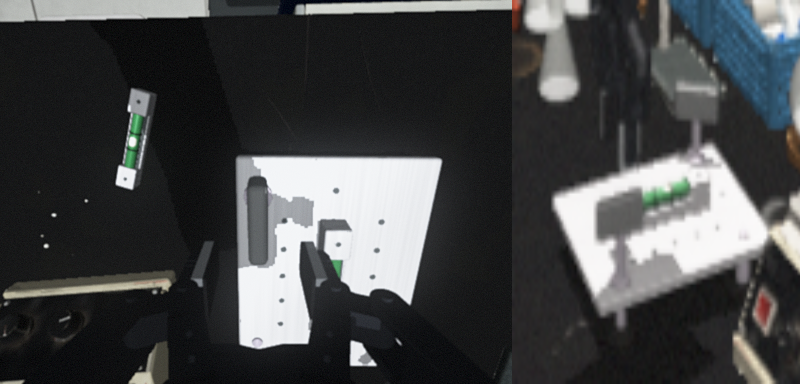

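The level lies on the plate between the screws; wrist px (335,240) shows its near end, and the front head is at (258,220). I'll move so the camera looks down on the vial.

>>> send_rows([
  {"dx":30,"dy":13,"dz":20,"rx":0,"ry":0,"rz":0},
  {"dx":65,"dy":26,"dz":30,"rx":0,"ry":0,"rz":0},
  {"dx":100,"dy":40,"dz":30,"rx":0,"ry":0,"rz":0},
  {"dx":135,"dy":55,"dz":30,"rx":0,"ry":0,"rz":0},
  {"dx":155,"dy":66,"dz":30,"rx":0,"ry":0,"rz":0},
])

```text
clock: 7.4
tcp_pos: [0.6218, 0.0413, 0.1844]
orientation: [0.034, 3.139, 0.002]
contact_force: [0.8, -0.9, 0.8]
grip_width: 0.0462
gripper_force: 0.0
```

>>> send_rows([
  {"dx":0,"dy":0,"dz":0,"rx":0,"ry":0,"rz":0},
  {"dx":0,"dy":0,"dz":0,"rx":0,"ry":0,"rz":0},
  {"dx":0,"dy":0,"dz":0,"rx":0,"ry":0,"rz":0},
])

```text
clock: 7.65
tcp_pos: [0.6173, 0.0389, 0.1836]
orientation: [-0.035, -3.14, 0.001]
contact_force: [-0.7, -0.6, 0.7]
grip_width: 0.0458
gripper_force: 0.0
```

```bash
cat > bub.py <<'E'
from h import *
import sys
def bubble(f,near=(.5495,.041),zv=.071):
    """green vial + white bubble on the level: bubble offset (mm) along vial from the ring midpoint"""
    b=f['frame']; hsv=cv2.cvtColor(b,cv2.COLOR_BGR2HSV)
    g=((hsv[...,0]>45)&(hsv[...,0]<90)&(hsv[...,1]>90)&(hsv[...,2]>40)).astype(np.uint8)
    ys,xs=np.nonzero(g); p=np.array([plane(f,u,v,zv) for u,v in zip(xs,ys)])[:,:2]
    k=np.hypot(*(p-near).T)<.05; p=p[k]*1000
    (c,wh,a)=cv2.minAreaRect(p.astype(np.float32))
    c=np.array(c); box=cv2.boxPoints((c,wh,a)); e=[box[1]-box[0],box[2]-box[1]]; d=max(e,key=np.linalg.norm); d=d/np.linalg.norm(d)
    if d@[1,1]<0: d=-d
    # brightness profile along axis (world mm)
    F=foc(f); M=rot(f); C=np.array(f['xyz'],float)
    s=np.arange(-36,36.1,.5); prof=[]
    n=np.array([-d[1],d[0]])
    for t in s:
        pts=[np.r_[(c+d*t+n*o)/1000,zv] for o in(-2,-1,0,1,2)]
        q=[(M.T@(x-C)) for x in pts]
        uv=np.array([[F*x[0]/x[2]+float(f['cx']),F*x[1]/x[2]+float(f['cy'])] for x in q],np.float32)
        prof.append(cv2.remap(b,uv[:,0].reshape(1,-1),uv[:,1].reshape(1,-1),cv2.INTER_LINEAR)[0].mean(0))
    return c,max(wh),min(wh),d,s,np.array(prof)
if __name__=='__main__':
    o=r.get_obs(); print(o['clock'],o['tcp_pos'].round(4),o['orientation'].round(3),o['joints'].round(2))
    f=grab('wrist'); c,L,W,d,s,p=bubble(f)
    print('vial mid',c.round(1),'len',L,W,'dir',d.round(3))
    red=p[:,2]; br=p[:,1]
    inn=np.abs(s)<31; w_=np.clip(red-np.median(red[inn])-40,0,None)*inn
    print('bubble from vial mid',(w_@s/w_.sum()).round(2), 'peak',red.max())
    dk=br[inn]; i=np.argsort(dk)[:6]; print('dark at',np.sort(s[inn][i]),'min',dk.min(),np.median(dk))
    cv2.imwrite('pics/%s.png'%sys.argv[1],f['frame'])
    if len(sys.argv)>2: print([(float(a),int(x),int(y)) for a,x,y in zip(s[::2],red[::2],br[::2])])
E
python3 bub.py b1 v
```

```text
7.65 [0.6173 0.0389 0.1836] [-3.50e-02 -3.14e+00  1.00e-03] [-0.    0.45 -0.22  1.74  0.12  0.96  1.29]
vial mid [551.3  39.4] len 70.35802459716797 11.821545600891113 dir [ 1.    -0.013]
bubble from vial mid 6.34 peak 243.8
dark at [-12.  -11.5 -11.  -10.5 -10.   11.5] min 108.2 191.2
[(-36.0, 140, 174), (-35.0, 111, 184), (-34.0, 113, 189), (-33.0, 115, 189), (-32.0, 115, 189), (-31.0, 115, 189), (-30.0, 115, 189), (-29.0, 115, 190), (-28.0, 117, 191), (-27.0, 117, 190), (-26.0, 116, 190), (-25.0, 117, 191), (-24.0, 117, 192), (-23.0, 116, 189), (-22.0, 117, 191), (-21.0, 117, 191), (-20.0, 117, 190), (-19.0, 117, 191), (-18.0, 117, 191), (-17.0, 117, 191), (-16.0, 117, 191), (-15.0, 117, 191), (-14.0, 117, 193), (-13.0, 116, 191), (-12.0, 97, 157), (-11.0, 81, 109), (-10.0, 96, 143), (-9.0, 114, 189), (-8.0, 117, 193), (-7.0, 117, 192), (-6.0, 115, 191), (-5.0, 117, 191), (-4.0, 115, 191), (-3.0, 115, 191), (-2.0, 115, 191), (-1.0, 118, 195), (0.0, 127, 201), (1.0, 181, 222), (2.0, 234, 239), (3.0, 241, 242), (4.0, 238, 240), (5.0, 240, 241), (6.0, 241, 243), (7.0, 241, 243), (8.0, 242, 243), (9.0, 243, 246), (10.0, 237, 239), (11.0, 173, 176), (12.0, 162, 166), (13.0, 190, 212), (14.0, 146, 204), (15.0, 110, 190), (16.0, 107, 187), (17.0, 108, 187), (18.0, 107, 186), (19.0, 107, 186), (20.0, 106, 185), (21.0, 105, 185), (22.0, 105, 184), (23.0, 105, 184), (24.0, 105, 184), (25.0, 104, 183), (26.0, 104, 183), (27.0, 104, 182), (28.0, 103, 181), (29.0, 102, 180), (30.0, 101, 181), (31.0, 101, 180), (32.0, 100, 179), (33.0, 99, 179), (34.0, 99, 179), (35.0, 97, 175), (36.0, 115, 165)]
```

View pics/b1.png

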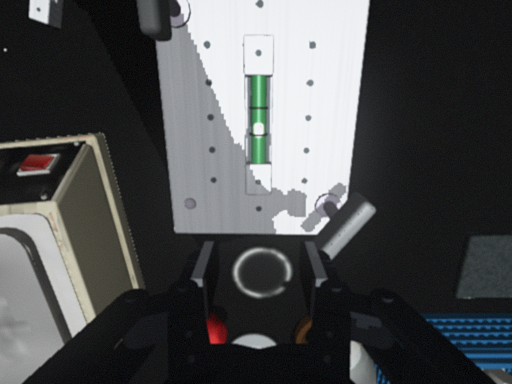

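The bubble is at px (258,128), about +7 mm toward +x with the rings at ±11. The +x end is higher, so the front needs about 0.935 rad (53.5°) clockwise. Going to the front screw.

>>> send_rows([
  {"dx":-30,"dy":-13,"dz":0,"rx":0,"ry":0,"rz":0},
  {"dx":-65,"dy":-28,"dz":0,"rx":0,"ry":0,"rz":0},
  {"dx":-100,"dy":-43,"dz":0,"rx":0,"ry":0,"rz":0},
  {"dx":-135,"dy":-58,"dz":0,"rx":0,"ry":0,"rz":0},
  {"dx":-154,"dy":-66,"dz":0,"rx":0,"ry":0,"rz":0},
], jaw=40)

```text
clock: 8.12
tcp_pos: [0.4587, -0.0297, 0.1838]
orientation: [-0.04, -3.138, 0.003]
contact_force: [0.1, -0.3, 0.1]
grip_width: 0.0398
gripper_force: 0.0
```

>>> send_rows([
  {"dx":0,"dy":0,"dz":-10,"rx":0,"ry":0,"rz":0},
  {"dx":0,"dy":0,"dz":-30,"rx":0,"ry":0,"rz":0},
  {"dx":0,"dy":0,"dz":-55,"rx":0,"ry":0,"rz":0},
  {"dx":0,"dy":0,"dz":-78,"rx":0,"ry":0,"rz":0},
  {"dx":0,"dy":0,"dz":-88,"rx":0,"ry":0,"rz":0},
])

```text
clock: 8.53
tcp_pos: [0.4622, -0.0274, 0.0941]
orientation: [-0.036, -3.138, 0.0]
contact_force: [-1.4, -0.2, 0.4]
grip_width: 0.0401
gripper_force: 0.0
```

>>> send_rows([
  {"dx":0,"dy":0,"dz":0,"rx":0,"ry":0,"rz":0},
  {"dx":0,"dy":0,"dz":0,"rx":0,"ry":0,"rz":0},
])

```text
clock: 8.7
tcp_pos: [0.4639, -0.027, 0.0964]
orientation: [-0.036, -3.141, -0.0]
contact_force: [0.1, 0.1, 0.9]
grip_width: 0.0399
gripper_force: 0.0
```

Positioned, so I'll close on the bar.

>>> send_rows([
  {"dx":0,"dy":0,"dz":0,"rx":0,"ry":0,"rz":0},
  {"dx":0,"dy":0,"dz":0,"rx":0,"ry":0,"rz":0},
  {"dx":0,"dy":0,"dz":0,"rx":0,"ry":0,"rz":0},
  {"dx":0,"dy":0,"dz":0,"rx":0,"ry":0,"rz":0},
  {"dx":0,"dy":0,"dz":0,"rx":0,"ry":0,"rz":0},
], jaw=5, newtons=40)

```text
clock: 9.12
tcp_pos: [0.465, -0.0269, 0.0976]
orientation: [0.036, 3.139, -0.0]
contact_force: [-1.4, 0.5, 6.9]
grip_width: 0.0133
gripper_force: 41.0
```

>>> send_rows([
  {"dx":0,"dy":0,"dz":0,"rx":0,"ry":0,"rz":-5},
  {"dx":0,"dy":0,"dz":0,"rx":0,"ry":0,"rz":-10.5},
  {"dx":0,"dy":0,"dz":0,"rx":0,"ry":0,"rz":-16},
  {"dx":0,"dy":0,"dz":0,"rx":0,"ry":0,"rz":-21.5},
  {"dx":0,"dy":0,"dz":0,"rx":0,"ry":0,"rz":-27},
])

```text
clock: 9.53
tcp_pos: [0.4648, -0.0278, 0.0976]
orientation: [0.775, 3.042, -0.001]
contact_force: [-1.9, -2.1, 8.6]
grip_width: 0.0134
gripper_force: 41.4
```

>>> send_rows([
  {"dx":0,"dy":0,"dz":0,"rx":0,"ry":0,"rz":-5.5},
  {"dx":0,"dy":0,"dz":0,"rx":0,"ry":0,"rz":-11},
  {"dx":0,"dy":0,"dz":0,"rx":0,"ry":0,"rz":-16.5},
  {"dx":0,"dy":0,"dz":0,"rx":0,"ry":0,"rz":-22},
  {"dx":0,"dy":0,"dz":0,"rx":0,"ry":0,"rz":-27},
])

```text
clock: 9.95
tcp_pos: [0.4641, -0.0286, 0.0975]
orientation: [1.466, 2.777, -0.001]
contact_force: [-3.6, -5.0, 10.8]
grip_width: 0.0129
gripper_force: 41.8
```

>>> send_rows([
  {"dx":0,"dy":0,"dz":0,"rx":0,"ry":0,"rz":0},
  {"dx":0,"dy":0,"dz":0,"rx":0,"ry":0,"rz":0},
  {"dx":0,"dy":0,"dz":0,"rx":0,"ry":0,"rz":0},
])

```text
clock: 10.2
tcp_pos: [0.4641, -0.0286, 0.0975]
orientation: [1.459, 2.781, -0.001]
contact_force: [-3.7, -5.3, 11.3]
grip_width: 0.0133
gripper_force: 41.7
```

>>> send_rows([
  {"dx":0,"dy":0,"dz":0,"rx":0,"ry":0,"rz":0},
  {"dx":0,"dy":0,"dz":0,"rx":0,"ry":0,"rz":0},
  {"dx":0,"dy":0,"dz":25,"rx":0,"ry":0,"rz":0},
  {"dx":0,"dy":0,"dz":60,"rx":0,"ry":0,"rz":0},
  {"dx":15,"dy":0,"dz":88,"rx":0,"ry":0,"rz":0},
], jaw=46)

```text
clock: 10.62
tcp_pos: [0.4765, -0.027, 0.1854]
orientation: [-1.456, -2.78, 0.002]
contact_force: [0.8, -0.1, -0.7]
grip_width: 0.0458
gripper_force: 0.0
```

>>> send_rows([
  {"dx":30,"dy":5,"dz":0,"rx":0,"ry":0,"rz":6},
  {"dx":65,"dy":15,"dz":0,"rx":0,"ry":0,"rz":12},
  {"dx":100,"dy":28,"dz":0,"rx":0,"ry":0,"rz":18},
  {"dx":125,"dy":42,"dz":0,"rx":0,"ry":0,"rz":24},
  {"dx":137,"dy":50,"dz":0,"rx":0,"ry":0,"rz":30},
])

```text
clock: 11.03
tcp_pos: [0.6192, 0.0256, 0.1844]
orientation: [0.677, 3.066, 0.003]
contact_force: [0.2, -0.0, 0.1]
grip_width: 0.0459
gripper_force: 0.0
```

>>> send_rows([
  {"dx":0,"dy":5,"dz":0,"rx":0,"ry":0,"rz":6},
  {"dx":0,"dy":10,"dz":0,"rx":0,"ry":0,"rz":12},
  {"dx":0,"dy":15,"dz":0,"rx":0,"ry":0,"rz":18},
  {"dx":0,"dy":18,"dz":0,"rx":0,"ry":0,"rz":24},
  {"dx":0,"dy":18,"dz":0,"rx":0,"ry":0,"rz":24},
])

```text
clock: 11.45
tcp_pos: [0.6159, 0.0423, 0.1842]
orientation: [-0.028, -3.141, -0.002]
contact_force: [-0.7, -0.3, -0.7]
grip_width: 0.046
gripper_force: 0.0
```

```bash
cat >> bub.py <<'E'
    # robust: sub-mm edges of bubble and rings
    h=(red.min()+0)  # noqa
    wh=np.nonzero((red>165)&(np.abs(s)<30))[0]; print('white span',s[wh[0]],s[wh[-1]],'centre',(s[wh[0]]+s[wh[-1]])/2)
E
python3 bub.py b2
```

```text
11.45 [0.6159 0.0423 0.1842] [-2.800e-02 -3.141e+00 -2.000e-03] [-0.03  0.45 -0.18  1.75  0.09  0.96  1.3 ]
vial mid [551.7  39.4] len 70.75808715820312 11.546252250671387 dir [ 1.    -0.016]
bubble from vial mid -0.05 peak 243.6
dark at [-11.5 -11.  -10.5  11.   11.5  12. ] min 106.2 190.6
white span -6.0 6.0 centre 0.0
```

The bubble reads about 0 mm. I'll hold still briefly to confirm it has settled.

>>> send_rows([
  {"dx":0,"dy":0,"dz":0,"rx":0,"ry":0,"rz":0},
  {"dx":0,"dy":0,"dz":0,"rx":0,"ry":0,"rz":0},
  {"dx":0,"dy":0,"dz":0,"rx":0,"ry":0,"rz":0},
  {"dx":0,"dy":0,"dz":0,"rx":0,"ry":0,"rz":0},
  {"dx":0,"dy":0,"dz":0,"rx":0,"ry":0,"rz":0},
])

```text
clock: 11.92
tcp_pos: [0.616, 0.0409, 0.1843]
orientation: [0.037, 3.141, -0.0]
contact_force: [-0.2, 0.9, -0.4]
grip_width: 0.046
gripper_force: 0.0
```

>>> send_rows([
  {"dx":0,"dy":0,"dz":0,"rx":0,"ry":0,"rz":0},
  {"dx":0,"dy":0,"dz":0,"rx":0,"ry":0,"rz":0},
  {"dx":0,"dy":0,"dz":0,"rx":0,"ry":0,"rz":0},
  {"dx":0,"dy":0,"dz":0,"rx":0,"ry":0,"rz":0},
  {"dx":0,"dy":0,"dz":0,"rx":0,"ry":0,"rz":0},
])

```text
clock: 12.33
tcp_pos: [0.616, 0.041, 0.1843]
orientation: [-0.036, -3.141, -0.0]
contact_force: [-0.7, -0.3, 0.0]
grip_width: 0.0458
gripper_force: 0.0
```

```bash
python3 bub.py b3
```

```text
12.3333 [0.616  0.041  0.1843] [-0.036 -3.141 -0.   ] [-0.03  0.45 -0.18  1.75  0.09  0.96  1.3 ]
vial mid [551.8  39.2] len 70.88359832763672 12.263457298278809 dir [ 1.   -0.03]
bubble from vial mid -0.2 peak 243.2
dark at [-11.5 -11.  -10.5  10.5  11.   11.5] min 97.6 188.8
white span -6.5 6.0 centre -0.25
```

Front is done. Next I'll pick up the level and give it a quarter turn.

>>> send_rows([
  {"dx":-20,"dy":-1,"dz":0,"rx":0,"ry":0,"rz":0},
  {"dx":-45,"dy":-2,"dz":0,"rx":0,"ry":0,"rz":0},
  {"dx":-64,"dy":-2,"dz":-15,"rx":0,"ry":0,"rz":0},
  {"dx":-64,"dy":-2,"dz":-45,"rx":0,"ry":0,"rz":0},
  {"dx":-64,"dy":-2,"dz":-60,"rx":0,"ry":0,"rz":0},
], jaw=50)

```text
clock: 12.8
tcp_pos: [0.5501, 0.0387, 0.1227]
orientation: [-0.035, -3.14, 0.001]
contact_force: [0.4, 0.1, -0.9]
grip_width: 0.0499
gripper_force: 0.0
```

>>> send_rows([
  {"dx":0,"dy":0,"dz":-15,"rx":0,"ry":0,"rz":0},
  {"dx":0,"dy":0,"dz":-30,"rx":0,"ry":0,"rz":0},
  {"dx":0,"dy":0,"dz":-42,"rx":0,"ry":0,"rz":0},
  {"dx":0,"dy":0,"dz":-48,"rx":0,"ry":0,"rz":0},
  {"dx":0,"dy":0,"dz":-48,"rx":0,"ry":0,"rz":0},
])

```text
clock: 13.22
tcp_pos: [0.5512, 0.0389, 0.0751]
orientation: [-0.036, -3.139, 0.0]
contact_force: [-0.6, 0.5, -0.9]
grip_width: 0.0501
gripper_force: 0.0
```

>>> send_rows([
  {"dx":0,"dy":0,"dz":0,"rx":0,"ry":0,"rz":0},
  {"dx":0,"dy":0,"dz":0,"rx":0,"ry":0,"rz":0},
  {"dx":0,"dy":0,"dz":0,"rx":0,"ry":0,"rz":0},
  {"dx":0,"dy":0,"dz":0,"rx":0,"ry":0,"rz":0},
  {"dx":0,"dy":0,"dz":0,"rx":0,"ry":0,"rz":0},
], jaw=15, newtons=40)

```text
clock: 13.63
tcp_pos: [0.5528, 0.0393, 0.0774]
orientation: [0.036, 3.14, 0.001]
contact_force: [-0.8, 0.5, 5.8]
grip_width: 0.0226
gripper_force: 40.9
```

>>> send_rows([
  {"dx":0,"dy":0,"dz":15,"rx":0,"ry":0,"rz":0},
  {"dx":0,"dy":0,"dz":30,"rx":0,"ry":0,"rz":0},
  {"dx":0,"dy":0,"dz":35,"rx":0,"ry":0,"rz":-5},
  {"dx":0,"dy":0,"dz":35,"rx":0,"ry":0,"rz":-11},
  {"dx":0,"dy":0,"dz":35,"rx":0,"ry":0,"rz":-17},
])

```text
clock: 14.05
tcp_pos: [0.5518, 0.0387, 0.1115]
orientation: [0.508, 3.1, 0.0]
contact_force: [-0.1, -1.3, -3.3]
grip_width: 0.0228
gripper_force: 39.9
```

>>> send_rows([
  {"dx":0,"dy":0,"dz":0,"rx":0,"ry":0,"rz":-6.5},
  {"dx":0,"dy":0,"dz":0,"rx":0,"ry":0,"rz":-13},
  {"dx":0,"dy":0,"dz":0,"rx":0,"ry":0,"rz":-19.5},
  {"dx":0,"dy":0,"dz":0,"rx":0,"ry":0,"rz":-26},
  {"dx":0,"dy":0,"dz":0,"rx":0,"ry":0,"rz":-32.5},
])

```text
clock: 14.47
tcp_pos: [0.5514, 0.0388, 0.1109]
orientation: [-1.355, -2.833, 0.001]
contact_force: [-0.5, -0.0, -4.0]
grip_width: 0.0225
gripper_force: 39.9
```

>>> send_rows([
  {"dx":0,"dy":0,"dz":0,"rx":0,"ry":0,"rz":-6.5},
  {"dx":0,"dy":0,"dz":0,"rx":0,"ry":0,"rz":-13},
  {"dx":0,"dy":0,"dz":0,"rx":0,"ry":0,"rz":-19.5},
  {"dx":0,"dy":0,"dz":0,"rx":0,"ry":0,"rz":-26},
  {"dx":0,"dy":0,"dz":0,"rx":0,"ry":0,"rz":-32.5},
])

```text
clock: 14.88
tcp_pos: [0.5514, 0.0389, 0.1109]
orientation: [-2.094, -2.341, 0.001]
contact_force: [-0.0, -0.9, -3.6]
grip_width: 0.0227
gripper_force: 39.9
```

>>> send_rows([
  {"dx":0,"dy":0,"dz":0,"rx":0,"ry":0,"rz":-4},
  {"dx":-1,"dy":1,"dz":0,"rx":0,"ry":0,"rz":-8},
  {"dx":-2,"dy":1,"dz":-10,"rx":0,"ry":0,"rz":-8},
  {"dx":-2,"dy":1,"dz":-20,"rx":0,"ry":0,"rz":-8},
  {"dx":-2,"dy":1,"dz":-28,"rx":0,"ry":0,"rz":-8},
])

```text
clock: 15.3
tcp_pos: [0.549, 0.04, 0.0816]
orientation: [-2.243, -2.198, 0.002]
contact_force: [-0.2, 0.1, -2.5]
grip_width: 0.0228
gripper_force: 39.9
```

>>> send_rows([
  {"dx":0,"dy":0,"dz":-2,"rx":0,"ry":0,"rz":0},
  {"dx":0,"dy":0,"dz":-4,"rx":0,"ry":0,"rz":0},
  {"dx":0,"dy":0,"dz":-4,"rx":0,"ry":0,"rz":0},
])

```text
clock: 15.55
tcp_pos: [0.5497, 0.0398, 0.0786]
orientation: [-2.246, -2.196, 0.001]
contact_force: [0.1, -0.2, -3.6]
grip_width: 0.0225
gripper_force: 39.9
```

>>> send_rows([
  {"dx":0,"dy":0,"dz":-1,"rx":0,"ry":0,"rz":0},
  {"dx":0,"dy":0,"dz":-2,"rx":0,"ry":0,"rz":0},
  {"dx":0,"dy":0,"dz":-2,"rx":0,"ry":0,"rz":0},
])

```text
clock: 15.8
tcp_pos: [0.5504, 0.0399, 0.0776]
orientation: [2.246, 2.196, 0.001]
contact_force: [0.0, -1.5, -1.2]
grip_width: 0.0223
gripper_force: 40.0
```

>>> send_rows([
  {"dx":0,"dy":0,"dz":0,"rx":0,"ry":0,"rz":0},
  {"dx":0,"dy":0,"dz":0,"rx":0,"ry":0,"rz":0},
  {"dx":0,"dy":0,"dz":0,"rx":0,"ry":0,"rz":0},
  {"dx":0,"dy":0,"dz":20,"rx":0,"ry":0,"rz":0},
  {"dx":0,"dy":0,"dz":50,"rx":0,"ry":0,"rz":0},
], jaw=46)

```text
clock: 16.22
tcp_pos: [0.548, 0.0398, 0.1257]
orientation: [-2.244, -2.194, 0.007]
contact_force: [1.7, 1.1, -0.6]
grip_width: 0.046
gripper_force: 0.0
```

>>> send_rows([
  {"dx":0,"dy":-10,"dz":30,"rx":0,"ry":0,"rz":0},
  {"dx":0,"dy":-35,"dz":58,"rx":0,"ry":0,"rz":0},
  {"dx":0,"dy":-60,"dz":58,"rx":0,"ry":0,"rz":0},
  {"dx":0,"dy":-66,"dz":58,"rx":0,"ry":0,"rz":0},
  {"dx":0,"dy":-66,"dz":58,"rx":0,"ry":0,"rz":0},
])

```text
clock: 16.63
tcp_pos: [0.5501, -0.0286, 0.186]
orientation: [2.25, 2.19, 0.001]
contact_force: [-0.3, 0.3, -0.4]
grip_width: 0.0457
gripper_force: 0.0
```

>>> send_rows([
  {"dx":0,"dy":0,"dz":0,"rx":0,"ry":0,"rz":0},
  {"dx":0,"dy":0,"dz":0,"rx":0,"ry":0,"rz":0},
  {"dx":0,"dy":0,"dz":0,"rx":0,"ry":0,"rz":0},
  {"dx":0,"dy":0,"dz":0,"rx":0,"ry":0,"rz":0},
  {"dx":0,"dy":0,"dz":0,"rx":0,"ry":0,"rz":0},
])

```text
clock: 17.05
tcp_pos: [0.5499, -0.0251, 0.185]
orientation: [-2.245, -2.197, 0.001]
contact_force: [-0.5, 0.0, 0.6]
grip_width: 0.046
gripper_force: 0.0
```

```bash
python3 bub.py b4
python3 - <<'E'
from h import *
w=load('wrist');C=cloud(w)
m=(C[...,2]>0.108)&(C[...,2]<0.125)&(w['z_map']>0)&(np.hypot(C[...,0]-.636,C[...,1]-.108)<.05)
q=C[m]; print(len(q),cv2.minAreaRect((q[:,:2]*1000).astype(np.float32)))
E
```

```text
17.05 [ 0.5499 -0.0251  0.185 ] [-2.245e+00 -2.197e+00  1.000e-03] [-0.27  0.34  0.25  1.93 -0.11  0.89  0.01]
vial mid [550.5  40.5] len 71.41680908203125 11.749817848205566 dir [0.029 1.   ]
bubble from vial mid 10.91 peak 244.4
dark at [-12.5 -12.  -11.5 -11.  -10.5  11. ] min 104.6 188.4
white span 4.5 17.0 centre 10.75
1817 ((638.8621215820312, 105.384765625), (13.98794937133789, 52.02610778808594), 52.53620147705078)
```

View pics/b4.png

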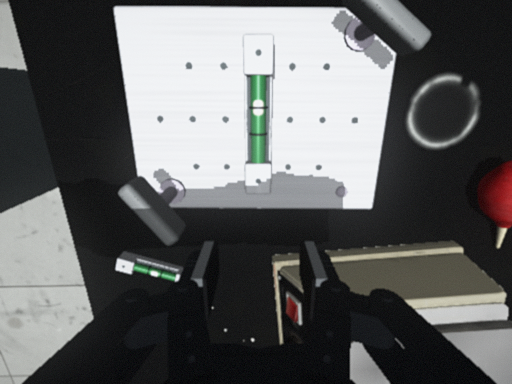

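The bubble is at px (258,108), about +11 mm toward +y (left side high). The rear needs about 1.22 rad (70°) counter-clockwise. Going to the rear screw.

>>> send_rows([
  {"dx":15,"dy":25,"dz":0,"rx":0,"ry":0,"rz":6},
  {"dx":30,"dy":50,"dz":0,"rx":0,"ry":0,"rz":12},
  {"dx":45,"dy":75,"dz":0,"rx":0,"ry":0,"rz":18},
  {"dx":60,"dy":100,"dz":0,"rx":0,"ry":0,"rz":24.5},
  {"dx":75,"dy":120,"dz":0,"rx":0,"ry":0,"rz":31},
], jaw=40)

```text
clock: 17.52
tcp_pos: [0.6254, 0.0968, 0.1852]
orientation: [-1.568, -2.722, -0.001]
contact_force: [0.6, -0.1, -0.3]
grip_width: 0.0402
gripper_force: 0.0
```

>>> send_rows([
  {"dx":5,"dy":6,"dz":0,"rx":0,"ry":0,"rz":6},
  {"dx":11,"dy":13,"dz":0,"rx":0,"ry":0,"rz":12},
  {"dx":11,"dy":13,"dz":0,"rx":0,"ry":0,"rz":18},
  {"dx":11,"dy":13,"dz":0,"rx":0,"ry":0,"rz":23},
  {"dx":11,"dy":13,"dz":0,"rx":0,"ry":0,"rz":23},
])

```text
clock: 17.93
tcp_pos: [0.636, 0.1073, 0.185]
orientation: [-0.999, -2.978, 0.0]
contact_force: [-0.4, -0.2, -0.6]
grip_width: 0.0401
gripper_force: 0.0
```

Run:
```python
from h import *
w=grab('wrist');C=cloud(w)
print(r.get_obs()['tcp_pos'],r.get_obs()['orientation'])
m=(C[...,2]>0.108)&(C[...,2]<0.125)&(w['z_map']>0)&(np.hypot(C[...,0]-.636,C[...,1]-.108)<.05)
q=C[m]; print(len(q),cv2.minAreaRect((q[:,:2]*1000).astype(np.float32)))
```

```text
[0.63593737 0.1070612  0.18502787] [-1.00689279e+00 -2.97534492e+00  1.14733113e-05]
1233 ((636.1610717773438, 108.34346771240234), (13.91580581665039, 59.1424560546875), 53.634254455566406)
```

>>> send_rows([
  {"dx":0,"dy":1,"dz":-15,"rx":0,"ry":0,"rz":1},
  {"dx":0,"dy":1,"dz":-40,"rx":0,"ry":0,"rz":1},
  {"dx":0,"dy":1,"dz":-65,"rx":0,"ry":0,"rz":1},
  {"dx":0,"dy":1,"dz":-82,"rx":0,"ry":0,"rz":1},
  {"dx":0,"dy":1,"dz":-88,"rx":0,"ry":0,"rz":1},
])

```text
clock: 18.4
tcp_pos: [0.634, 0.1076, 0.0943]
orientation: [-0.981, -2.98, 0.004]
contact_force: [-0.7, 0.1, 0.4]
grip_width: 0.0397
gripper_force: 0.0
```

>>> send_rows([
  {"dx":0,"dy":0,"dz":0,"rx":0,"ry":0,"rz":0},
  {"dx":0,"dy":0,"dz":0,"rx":0,"ry":0,"rz":0},
  {"dx":0,"dy":0,"dz":0,"rx":0,"ry":0,"rz":0},
  {"dx":0,"dy":0,"dz":0,"rx":0,"ry":0,"rz":0},
  {"dx":0,"dy":0,"dz":0,"rx":0,"ry":0,"rz":0},
], jaw=5, newtons=40)

```text
clock: 18.82
tcp_pos: [0.6367, 0.1083, 0.0983]
orientation: [0.979, 2.984, 0.002]
contact_force: [1.8, 1.1, -2.1]
grip_width: 0.0132
gripper_force: 42.5
```

>>> send_rows([
  {"dx":0,"dy":0,"dz":0,"rx":0,"ry":0,"rz":0},
  {"dx":0,"dy":0,"dz":0,"rx":0,"ry":0,"rz":0},
])

```text
clock: 18.98
tcp_pos: [0.6367, 0.1083, 0.0982]
orientation: [0.978, 2.984, 0.002]
contact_force: [1.1, 0.9, 0.7]
grip_width: 0.0134
gripper_force: 42.8
```

Gripped; turning +70°.

>>> send_rows([
  {"dx":0,"dy":0,"dz":0,"rx":0,"ry":0,"rz":5},
  {"dx":0,"dy":0,"dz":0,"rx":0,"ry":0,"rz":10},
  {"dx":0,"dy":0,"dz":0,"rx":0,"ry":0,"rz":15},
  {"dx":0,"dy":0,"dz":0,"rx":0,"ry":0,"rz":20},
  {"dx":0,"dy":0,"dz":0,"rx":0,"ry":0,"rz":25},
])

```text
clock: 19.4
tcp_pos: [0.6367, 0.1083, 0.0983]
orientation: [0.303, 3.125, 0.001]
contact_force: [1.1, 1.1, 0.7]
grip_width: 0.0133
gripper_force: 43.0
```

>>> send_rows([
  {"dx":0,"dy":0,"dz":0,"rx":0,"ry":0,"rz":5},
  {"dx":0,"dy":0,"dz":0,"rx":0,"ry":0,"rz":10},
  {"dx":0,"dy":0,"dz":0,"rx":0,"ry":0,"rz":15},
  {"dx":0,"dy":0,"dz":0,"rx":0,"ry":0,"rz":20},
  {"dx":0,"dy":0,"dz":0,"rx":0,"ry":0,"rz":25},
])

```text
clock: 19.82
tcp_pos: [0.6367, 0.1082, 0.0982]
orientation: [-0.381, 3.117, 0.0]
contact_force: [1.3, 0.3, 0.2]
grip_width: 0.0131
gripper_force: 42.9
```

>>> send_rows([
  {"dx":0,"dy":0,"dz":0,"rx":0,"ry":0,"rz":5},
  {"dx":0,"dy":0,"dz":0,"rx":0,"ry":0,"rz":10},
  {"dx":0,"dy":0,"dz":0,"rx":0,"ry":0,"rz":15},
  {"dx":0,"dy":0,"dz":0,"rx":0,"ry":0,"rz":20},
  {"dx":0,"dy":0,"dz":0,"rx":0,"ry":0,"rz":20},
])

```text
clock: 20.23
tcp_pos: [0.6367, 0.1081, 0.0982]
orientation: [-0.914, 3.004, 0.0]
contact_force: [0.3, 0.4, 2.4]
grip_width: 0.0131
gripper_force: 43.2
```

>>> send_rows([
  {"dx":0,"dy":0,"dz":0,"rx":0,"ry":0,"rz":0},
  {"dx":0,"dy":0,"dz":0,"rx":0,"ry":0,"rz":0},
])

```text
clock: 20.4
tcp_pos: [0.6367, 0.1081, 0.0982]
orientation: [-0.906, 3.006, -0.0]
contact_force: [0.2, 0.9, 4.1]
grip_width: 0.0132
gripper_force: 43.5
```

>>> send_rows([
  {"dx":0,"dy":0,"dz":0,"rx":0,"ry":0,"rz":0},
  {"dx":0,"dy":0,"dz":0,"rx":0,"ry":0,"rz":0},
  {"dx":0,"dy":0,"dz":25,"rx":0,"ry":0,"rz":0},
  {"dx":0,"dy":0,"dz":55,"rx":0,"ry":0,"rz":0},
  {"dx":0,"dy":0,"dz":85,"rx":0,"ry":0,"rz":0},
], jaw=46)

```text
clock: 20.82
tcp_pos: [0.6348, 0.1075, 0.182]
orientation: [0.908, -3.004, -0.0]
contact_force: [1.1, 0.8, 1.0]
grip_width: 0.046
gripper_force: 0.0
```

>>> send_rows([
  {"dx":-5,"dy":-5,"dz":5,"rx":0,"ry":0,"rz":0},
  {"dx":-5,"dy":-5,"dz":5,"rx":0,"ry":0,"rz":0},
  {"dx":-5,"dy":-5,"dz":5,"rx":0,"ry":0,"rz":0},
  {"dx":-5,"dy":-5,"dz":5,"rx":0,"ry":0,"rz":0},
  {"dx":-5,"dy":-5,"dz":5,"rx":0,"ry":0,"rz":0},
])

```text
clock: 21.23
tcp_pos: [0.6301, 0.1028, 0.1855]
orientation: [0.91, -3.004, -0.001]
contact_force: [-0.5, -0.2, -0.1]
grip_width: 0.0462
gripper_force: 0.0
```

>>> send_rows([
  {"dx":0,"dy":0,"dz":0,"rx":0,"ry":0,"rz":0},
  {"dx":0,"dy":0,"dz":0,"rx":0,"ry":0,"rz":0},
  {"dx":0,"dy":0,"dz":0,"rx":0,"ry":0,"rz":0},
  {"dx":0,"dy":0,"dz":0,"rx":0,"ry":0,"rz":0},
  {"dx":0,"dy":0,"dz":0,"rx":0,"ry":0,"rz":0},
])

```text
clock: 21.65
tcp_pos: [0.631, 0.103, 0.1872]
orientation: [0.911, -3.007, -0.0]
contact_force: [-1.0, -0.3, -1.0]
grip_width: 0.0461
gripper_force: 0.0
```

>>> send_rows([
  {"dx":0,"dy":0,"dz":0,"rx":0,"ry":0,"rz":0},
  {"dx":0,"dy":0,"dz":0,"rx":0,"ry":0,"rz":0},
  {"dx":0,"dy":0,"dz":0,"rx":0,"ry":0,"rz":0},
  {"dx":0,"dy":0,"dz":0,"rx":0,"ry":0,"rz":0},
  {"dx":0,"dy":0,"dz":0,"rx":0,"ry":0,"rz":0},
])

```text
clock: 22.07
tcp_pos: [0.631, 0.103, 0.1873]
orientation: [-0.91, 3.007, -0.0]
contact_force: [0.0, 0.6, -0.3]
grip_width: 0.046
gripper_force: 0.0
```

```bash
python3 bub.py b5
```

```text
22.0667 [0.631  0.103  0.1873] [-0.91   3.007 -0.   ] [-0.02  0.49 -0.33  1.68  0.18  1.    1.75]
vial mid [550.6  40.3] len 71.6087875366211 12.9581937789917 dir [0.024 1.   ]
bubble from vial mid -0.34 peak 181.6
dark at [-11.5 -11.  -10.5  11.   11.5  12. ] min 74.4 186.2
white span -5.0 4.0 centre -0.5
```

View pics/b5.png

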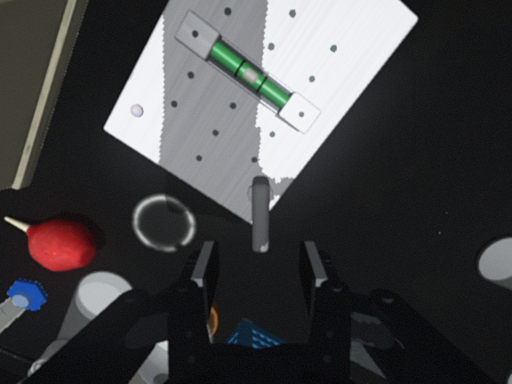

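The bubble sits between the rings at px (251,75), within 1 mm of centre. The level lies across the plate and the gripper is clear, so I'll hand in.

```bash
python3 -c "
from bench import r
print(r.hand_in())"
```

```text
the job is handed in; nothing more can be done
None
```

I handed the job in at about 22 s with the stage levelled both ways: the bubble was centred within 1 mm along the plate, then across it, and the level is lying across the plate with the gripper clear. I kept clear of the flask, jar, tube and marker but did not re-check them before hand-in, and hand-in returned no verdict.

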